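# Put the spare engine parts back in their stock trays

### The arm

A 6-joint arm with a two-finger parallel gripper is mounted at the origin on the work surface. World frame = base frame: x ahead of the robot, y to its left, z up, the work surface at z = 0. Lengths are in mm, angles in rad, forces in N, time in s.
With the tool pointing down it reaches from about 350 to 975 mm from the base axis. Payload 7.1 kg.
Tool frame: the origin (TCP) lies midway between the tips of the shut fingers; the grasp point (between the pads) lies 19 mm behind it (ctrl.grip_depth is the distance from the TCP to the grasp point, in mm); z points along the fingers, y is the line along which they close (so a half turn about z gives the same grasp; the last joint's range is limited). The gripper opens to 88 mm and grips with 3 to 60 N. Pads are 20 mm wide; open, the fingers measure 115 mm over their backs; the gripper's body (75 mm by 178 mm) begins 61 mm behind the grasp point.
Start: joints at [-1.212, 0.423, 1.63, -0, 1.089, -0.019], TCP at [230.564, -580.9, 222.675] pointing down, gripper open.
Joint ranges: [-3, 3], [-0.9, 2.11], [0.09, 2.58], [-1.31, 4.45], [0.11, 2.69], [-2.54, 2.54]. Speed limits (rad/s): [2.39, 2.39, 3.01, 3.14, 3.14, 3.14].

### API

Orientations are given as a rotation vector (axis times angle).
In Python, from workcell import ctrl, cams gives the robot as it stands.
- The arm moves only by the tool move_arm, never from a script. Its argument "steps" is a list of rows, each a list of 3 entries, a list of its own where there are three numbers: the shift along the tool's x, y, z in units of 25 mm (1.0 is 25 mm), then the turn about the tool's z in units of 5 degrees (1.0 is 5 degrees), then the closure, from 0 (fully open) to 1 (shut). A call has 1 to 20 rows; each row shifts and turns the commanded pose from where the row before left it, along the tool's axes as they then stand; what a row does not reach is not made up. A row lasts 1/12 s, in which the tool goes at most 41.7 mm and 7.16 degrees, less where a joint would pass 70% of its speed; a pose out of reach is approached as far as the arm can. A call is refused whole if a number of a shift passes 1 or a number of a turn 1, either way. A call with a gripper value outside its range is refused whole. The fingers move at their own pace and stop on an object; the grip force is fixed at half the most. Time passes only in rows, so rows that do not move let the fingers close. It gives the time, the measured TCP pose, the force, the opening and the grip force at its end, in the units of the state.
- ctrl.get_obs(): the state, without advancing time (a new reading comes with each control period).
- cams.get_image(name): name is "scene" or "top" or "wrist"; returns a dict with "image" (420x560x3 uint8, red, green, blue), "camera_matrix" (3x3 intrinsics, pixels), "xyz" and "rotation" of the camera in the world; the wrist camera has in their place "mount" (4x4, takes a point from camera to tool coordinates, whose origin is the TCP and whose axes are the flange's). Camera axes: x right, y down, z forward; pixel columns grow to the right and rows downward; lengths in mm; the calibration is good to about 2 mm. A picture is of the moment at which its call begins: read the wrist's pose just before it. There is no depth.
- ctrl.close_job(): hands the job in; it is judged then, once.
Trained networks look in the newest picture that a camera, given by its name, has taken for a name from the list of things; names that differ only in an ending like _2 or _b are one class to them, and where a whole thing is asked for, a point or a joint stands for the part that bears it (a point fixed in the world has none). Each returns a list of dicts, best first, with "p" (0 to 1); they miss things now and then, are a little off and sometimes report something else, mostly with a low value. They report only what shows in the picture. A call takes as long as a camera call.
- cams.boxes_of(camera, thing): "rect" ([centre column, centre row, width, height] in pixels, round what is visible of it).
- cams.cut_out(camera, thing): "pixels" (420x560 bool, what is visible of it) and "rect" ([centre column, centre row, width, height] in pixels, round what is visible of it).
The state is a dict: "t": time; "qpos": joint angles; "qvel": joint speeds; "joint_torque": joint torques, N m; "ee_pos": TCP position; "orientation": TCP orientation; "ft_force": force on the tool from outside, world axes, zero at the start; "moment": the same for the moment, N m; "width": finger opening in mm; "grasp_force": force on a finger pad.
Only numpy, scipy, OpenCV 4.12 (cv2) and the standard library are available. Lean on these libraries where they do the work, as an engineer would, in place of code of your own. Each camera call takes 0.05 s, during which the arm holds its last target. There are 200 camera calls.

### The job

Put the loose spares back into stock: the two gudgeon pins, the two valve springs and the rocker arm each go into the empty front bay of the tray whose back bay already holds parts of that kind. Stand the pins and springs on end, side by side on the bay's floor, and lay the rocker arm flat on its side as it lies now. Leave the piston standing where it is.

Things in the scene. Friction and masses are not known exactly. Their poses are not given: they have to be found in the camera images.
- pin_a: Gudgeon pin (loose): plain bright steel tube, 24 mm across with a 15 mm bore, 62 mm tall, 0.12 to 0.18 kg, standing on end on the bench. Origin at the centre of its lower end, z up along its axis. One of two alike.
- pin_b: Gudgeon pin (loose): plain bright steel tube, 24 mm across with a 15 mm bore, 62 mm tall, 0.12 to 0.18 kg, standing on end on the bench. Origin at the centre of its lower end, z up along its axis. One of two alike.
- spring_a: Valve spring (loose): coil of dark steel wire, 34 mm across, 48 mm tall, ground flat ends, 0.06 to 0.095 kg, standing on end on the bench; too stiff to give in the fingers (grip it across its outside). Origin at the centre of its lower end, z up along its axis. One of two alike.
- spring_b: Valve spring (loose): coil of dark steel wire, 34 mm across, 48 mm tall, ground flat ends, 0.06 to 0.095 kg, standing on end on the bench; too stiff to give in the fingers (grip it across its outside). Origin at the centre of its lower end, z up along its axis. One of two alike.
- rocker: Rocker arm (loose): bright steel, 0.15 to 0.24 kg, lying on its side. Round boss 28 mm across, 30 tall, upright 14 mm bore with bronze bush; two arms 14 wide, 14 high, level with its underside, to x = +38 (rounded pad) and x = -36 (dark screw across it at x = -28, 8 thick, y -19 to 16). Origin: boss axis at the underside, x along the arms, z up. Grip the boss across y.
- tray_pins: Fixed steel tray, 150 (x) by 160 (y) mm outside, walls 3 thick, 16 high, floor 3 thick. Origin: centre of underside; x from front (robot side) to back. A 16 high cross wall at x = 20.5 to 23.5 divides it. Empty front bay: x -72 to 20.5 (middle -26), y -77 to 77. Back bay: three gudgeon pins standing in a row at x = 48, tops 65 mm over the bench, held firm in a grey foam strip.
- tray_springs: Fixed steel tray, 150 (x) by 160 (y) mm outside, walls 3 thick, 16 high, floor 3 thick. Origin: centre of underside; x from front (robot side) to back. A 16 high cross wall at x = 20.5 to 23.5 divides it. Empty front bay: x -72 to 20.5 (middle -26), y -77 to 77. Back bay: three valve springs standing in a row at x = 48, tops 51 mm over the bench, held firm in a grey foam strip.
- tray_rockers: Fixed steel tray, 150 (x) by 160 (y) mm outside, walls 3 thick, 16 high, floor 3 thick. Origin: centre of underside; x from front (robot side) to back. A 16 high cross wall at x = 20.5 to 23.5 divides it. Empty front bay: x -72 to 20.5 (middle -26), y -77 to 77. Back bay: two rocker arms end to end along y at x = 48, tops 35 mm over the bench, held firm in a grey foam strip.
- piston: Bystander: aluminium piston (loose), 62 mm across, 54 mm tall, standing crown up among the spares. Origin at the centre of its underside.

How it is judged:
By the outcome, as a careful person would: the job done as asked, in the order asked, and still so for the second after the job is handed in, with the robot touching nothing.
It also fails if it takes over 131 s, if anything falls off the work surface, if the arm or the gripper's body presses on something with over 40 N, if the wrist force passes 120 N, or if a joint passes its speed limit or range.

## Working session

There is one attempt and no reset: what is moved stays moved. The work goes in short steps, Python scripts to look and compute and a tool call to move; the robot and the scene stay as the last step left them, time stands still between calls to the robot, and variables do not carry over. Pictures are saved under pics/ and viewed, at most 14 in all, crops included, and the job is handed in when it is done.

Besides the shell and the picture viewer there is one more tool, called after "Emit:" as name(argument=value, ...) on one line, values as JSON. move_arm: Moves the arm, as the interface text tells. Its arguments: {"type":"object","properties":{"steps":{"type":"array"}},"required":["steps"]}

```bash
mkdir -p pics; python3 - <<'E'
from workcell import ctrl,cams
import cv2,numpy as np
o=ctrl.get_obs();print(o['t'],o['ee_pos'],o['orientation'],o['width'])
for c in ['top','scene']:
    d=cams.get_image(c);cv2.imwrite(f'pics/{c}0.png',d['image'][:,:,::-1])
    print(c,d['camera_matrix'].tolist(),d['xyz'],np.array(d['rotation']).tolist())
    for t in ['pin_a','spring_a','rocker','tray_pins','tray_springs','tray_rockers','piston']:
        print(t,[(round(b['p'],2),[round(float(v)) for v in b['rect']]) for b in cams.boxes_of(c,t)])
d=cams.get_image('wrist');print(np.array(d['mount']).tolist(),d['camera_matrix'])
E
```

```text
0.0 [ 230.3554049  -580.37910392  221.90154676] [-3.08418735e+00 -5.89670227e-01  4.30844720e-04] 88.03392550076275
top [[511.4073766767817, 0.0, 281.34759464397774], [0.0, 511.4073766767817, 213.1457173957194], [0.0, 0.0, 1.0]] [ 294.15185487   -6.94006113 1082.80898367] [-2.130084029793927, 2.0906095072398534, -0.20876347468071862]
pin_a [(0.73, [148, 284, 20, 14]), (0.62, [197, 260, 15, 19])]
spring_a [(0.65, [415, 294, 17, 21]), (0.47, [313, 242, 14, 15])]
rocker [(0.71, [368, 259, 18, 36]), (0.51, [199, 259, 14, 16]), (0.35, [146, 284, 16, 12])]
tray_pins [(0.89, [187, 145, 87, 78])]
tray_springs [(0.98, [285, 161, 75, 70])]
tray_rockers [(0.86, [387, 150, 87, 75])]
piston [(0.72, [369, 261, 20, 36]), (0.61, [250, 236, 34, 26])]
scene [[407.5749311749624, 0.0, 280.2733390019667], [0.0, 407.5749311749624, 210.23153055000515], [0.0, 0.0, 1.0]] [812.08745818 348.86595138 762.40985901] [-0.9663754856850904, -2.66809093163253, 0.7601433350598213]
pin_a [(0.82, [428, 260, 23, 20]), (0.7, [371, 238, 20, 21])]
spring_a [(0.87, [281, 180, 15, 19]), (0.62, [254, 104, 17, 26])]
rocker [(0.51, [258, 145, 24, 26])]
tray_pins [(0.65, [289, 346, 112, 116])]
tray_springs [(0.95, [233, 252, 106, 101])]
tray_rockers [(0.76, [160, 189, 100, 86])]
piston [(0.6, [319, 219, 33, 37])]
[[-0.00045373019131007803, -0.9683450995972035, -0.24961482771460763, 67.23539380974516], [0.9999998883407507, -0.0004063961692603105, -0.00024116516714897915, -0.3977275340879549], [0.00013208859802834347, -0.24961490926672103, 0.9683451758667294, -162.13161420067232], [0.0, 0.0, 0.0, 1.0]] [[329.37703676   0.         277.78629341]
 [  0.         329.37703676 208.09017655]
 [  0.           0.           1.        ]]
```

View pics/top0.png

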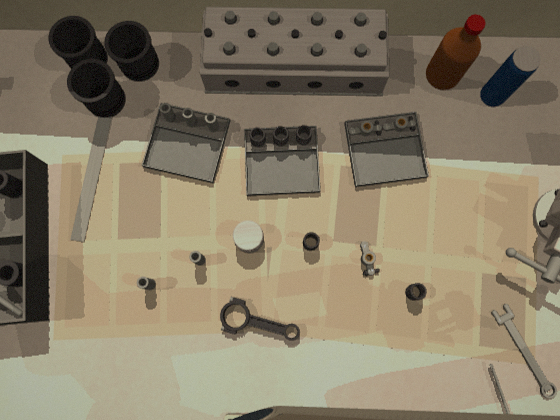

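View pics/scene0.png

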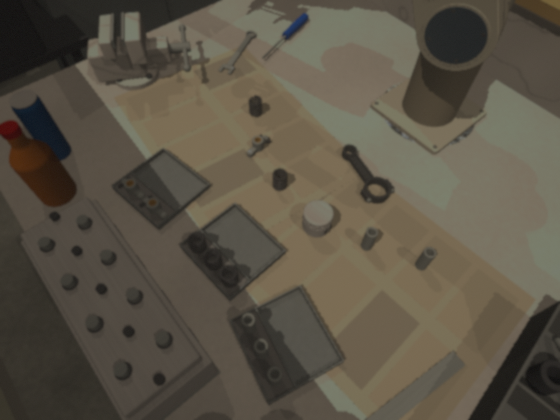

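The top view shows the pin tray at (187,145), spring tray at (283,160) and rocker tray at (387,150). The loose pins are at (147,284) and (197,259), the springs at (311,241) and (415,291), the rocker at (368,258) and the piston at (249,236). The scene view agrees with this.

```bash
cat > h.py <<'E'
import numpy as np,cv2
from scipy.spatial.transform import Rotation as R
from scipy.optimize import minimize
from workcell import ctrl,cams
def wcam(o,d):
    T=np.eye(4);T[:3,:3]=R.from_rotvec(o['orientation']).as_matrix();T[:3,3]=o['ee_pos']
    return T@np.array(d['mount'])
def getcam(c):
    o=ctrl.get_obs();d=cams.get_image(c)
    if c=='wrist': T=wcam(o,d);d['P']=(T[:3,:3],T[:3,3])
    else: d['P']=(R.from_rotvec(d['rotation']).as_matrix(),np.array(d['xyz']))
    return d
def proj(d,p):
    Rm,t=d['P'];q=(np.atleast_2d(p)-t)@Rm@np.array(d['camera_matrix']).T
    return q[:,:2]/q[:,2:]
def ray(d,uv,z):
    Rm,t=d['P'];v=Rm@np.linalg.inv(d['camera_matrix'])@[*uv,1];return t+v*(z-t[2])/v[2]
def cyl(r,h,x=0,y=0,z=0):
    a=np.linspace(0,2*np.pi,24,endpoint=False)
    return np.array([[x+r*np.cos(b),y+r*np.sin(b),zz] for zz in(z,z+h) for b in a])
def box(x0,x1,y0,y1,z0,z1): return np.array([[x,y,z] for x in(x0,x1) for y in(y0,y1) for z in(z0,z1)],float)
TR=box(-75,75,-80,80,0,16)
M={'pin':[cyl(12,62)],'spring':[cyl(17,48)],'piston':[cyl(31,54)],
'rocker':[cyl(14,30),box(-36,31,-7,7,0,14),cyl(7,14,31),box(-32,-24,-19,16,3,11)],
'tray_pins':[TR]+[cyl(12,62,48,y,3) for y in(-40,0,40)],'tray_springs':[TR]+[cyl(17,48,48,y,3) for y in(-46,0,46)],
'tray_rockers':[TR,box(34,62,-75,75,3,17)]}
def place(m,p,z=0):
    c,s=np.cos(p[2]),np.sin(p[2]);return [q@np.array([[c,s,0],[-s,c,0],[0,0,1]])+[p[0],p[1],z] for q in m]
S=4
def sil(d,m,p,z=0):
    im=np.zeros((420*S,560*S),np.uint8)
    for q in place(m,p,z):
        cv2.fillConvexPoly(im,cv2.convexHull(((proj(d,q)+.5)*S).astype(np.int32)),255)
    return cv2.resize(im,(560,420),interpolation=cv2.INTER_AREA)/255.
def fit(views,m,p0,z=0,yaw=True):
    """views: list of (cam dict, mask)"""
    def f(v):
        p=[v[0],v[1],v[2]/60 if yaw else 0];e=0
        for d,k in views:
            s=sil(d,m,p,z);e+=1-np.minimum(s,k).sum()/np.maximum(s,k).sum()
        return e
    v0=np.array([p0[0],p0[1],p0[2]*60 if yaw else 0]);n=3 if yaw else 2
    sx=np.vstack([v0[:n]]+[v0[:n]+8*np.eye(n)[i] for i in range(n)])
    r=minimize(lambda v:f(np.r_[v,0][:3]),v0[:n],method='Nelder-Mead',options=dict(initial_simplex=sx,xatol=.1,fatol=1e-4))
    return (r.x[0],r.x[1],np.degrees(r.x[2]/60) if yaw else 0),r.fun/len(views)
def near(c,t,uv,tol=22):
    L=[b for b in cams.cut_out(c,t) if np.hypot(*(np.array(b['rect'][:2])-uv))<tol]
    return L[0]['pixels'] if L else None
E
cat > m1.py <<'E'
from h import *
D={c:getcam(c) for c in('top','scene')}
# top px, height of guess, yaw guesses
for n,cls,uv,yaws in [('pin1','pin_a',(147,284),[0]),('pin2','pin_a',(197,259),[0]),('spr1','spring_a',(311,241),[0]),('spr2','spring_a',(415,291),[0]),
  ('piston','piston',(249,236),[0]),('rocker','rocker',(368,258),[0,.3,-.3,3.14,2.8,3.4]),('tp','tray_pins',(187,145),[-.25,0,.25]),('ts','tray_springs',(283,160),[-.1,.1]),('tr','tray_rockers',(387,150),[-.15,.15])]:
    m=M[cls if 'tray' in cls else cls.split('_')[0]]
    g=ray(D['top'],uv,20)
    for cs in(['top'],['scene'],['top','scene']):
        V=[(D[c],near(c,cls,proj(D[c],g)[0] )) for c in cs]
        V=[v for v in V if v[1] is not None]
        if len(V)<len(cs): print(n,cs,'missing');continue
        b=min((fit(V,m,[g[0],g[1],y],0,len(m)>1) for y in yaws),key=lambda r:r[1])
        print(n,cs,np.round(b[0],1),round(b[1],3))
E
python3 m1.py; python3 - <<'E'
import cv2
i=cv2.imread('pics/top0.png');cv2.imwrite('pics/c1.png',cv2.resize(i[95:310,130:430],(800,573),interpolation=cv2.INTER_CUBIC))
E
```

```text
pin1 ['top'] [360.6 277.1   0. ] 0.125
pin1 ['scene'] [359.1 274.    0. ] 0.104
pin1 ['top', 'scene'] [360.2 275.    0. ] 0.135
pin2 ['top'] [413.9 174.8   0. ] 0.074
pin2 ['scene'] [412.  172.3   0. ] 0.075
pin2 ['top', 'scene'] [413.4 173.7   0. ] 0.105
spr1 ['top'] [452.1 -59.2   0. ] 0.355
spr1 ['scene'] [453.  -61.1   0. ] 0.116
spr1 ['top', 'scene'] [453.6 -59.8   0. ] 0.243
spr2 ['top'] missing
spr2 ['scene'] [ 352.7 -279.3    0. ] 0.198
spr2 ['top', 'scene'] missing
piston ['top'] [461.9  70.9   0. ] 0.036
piston ['scene'] [458.5  67.3   0. ] 0.082
piston ['top', 'scene'] [461.7  70.6   0. ] 0.075
rocker ['top'] [ 422.4 -179.5   12.7] 0.234
rocker ['scene'] [ 422.1 -182.5   13.6] 0.102
rocker ['top', 'scene'] [ 422.5 -181.2   14.3] 0.195
tp ['top'] [672.7 216.8 -12.4] 0.025
tp ['scene'] [671.9 213.6 -11.8] 0.016
tp ['top', 'scene'] [672.4 215.1 -12.2] 0.03
ts ['top'] [635.1   4.9   3.8] 0.022
ts ['scene'] [634.6   2.5   3.3] 0.018
ts ['top', 'scene'] [634.7   3.8   3.5] 0.025
tr ['top'] [ 664.9 -223.2    8.6] 0.024
tr ['scene'] [ 664.7 -227.     8.4] 0.021
tr ['top', 'scene'] [ 664.4 -224.7    8.2] 0.034
```

View pics/c1.png

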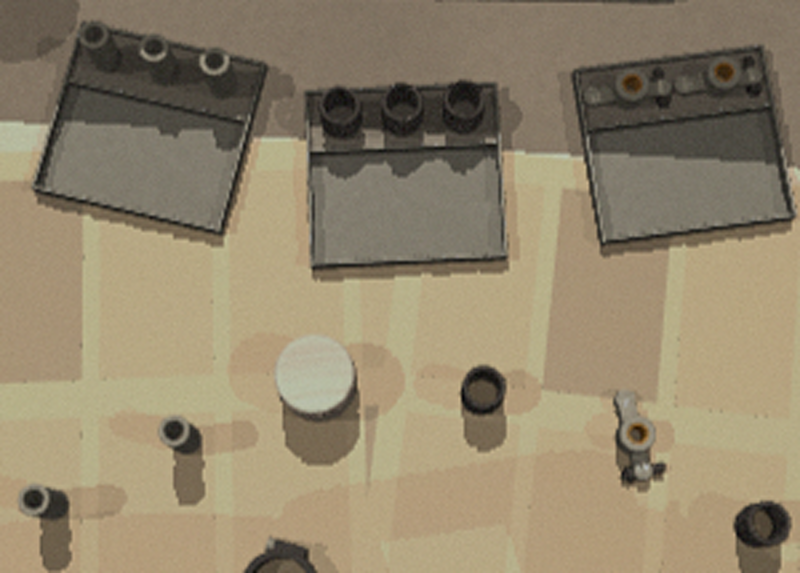

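The crop shows three trays with empty front bays. The rocker's pad points away from the robot and its screw end is near, and the fits agree with the picture. First move: turn toward the pin tray's cross axis while travelling to the pins.

Emit:
move_arm(steps=[[[0.58,-0.82,0],-1,0],[[0.65,-0.76,0],-1,0],[[0.71,-0.7,0],-1,0],[[0.77,-0.64,0],-1,0],[[0.82,-0.57,0],-1,0],[[0.87,-0.49,0],-1,0],[[0.91,-0.42,0],-1,0],[[0.94,-0.34,0],-1,0],[[0.97,-0.25,0],-1,0],[[0.99,-0.17,0],-1,0],[[1,-0.08,0],-1,0],[[1,0,0],-0.2,0],[[1,0,0],0,0],[[1,0,0],0,0],[[1,0,0],0,0],[[1,0,0],0,0],[[1,0,0],0,0],[[1,0,0],0,0],[[1,0,0],0,0],[[1,0,0],0,0]])

```text
t: 4.42
ee_pos: [344.5, -92.6, 223.0]
orientation: [2.447, 1.969, 0.001]
ft_force: [0.4, 0.4, -0.3]
width: 87.9
grasp_force: 0.0
```

```bash
cat > d.py <<'E'
# usage: d.py x y tcpz yawdeg : turn units (about tool z) then shift in tool axes AFTER turn, in 25 mm units
import sys
from h import *
def go(x,y,z,w,o=None):
    o=o or ctrl.get_obs();Rm=R.from_rotvec(o['orientation']).as_matrix()
    yaw=np.degrees(np.arctan2(Rm[1,0],Rm[0,0]));dw=(w-yaw+180)%360-180
    a=np.radians(w);d=np.array([x,y,z])-o['ee_pos']
    s=np.array([d@[np.cos(a),np.sin(a),0],d@[np.sin(a),-np.cos(a),0],-d[2]])/25
    print('t %.2f tcp %s yaw %.1f w %.1f j6 %.2f tilt %.2f| turn %.2f shift %s'%(o['t'],np.round(o['ee_pos'],1),yaw,o['width'],o['qpos'][5],np.degrees(np.arccos(-Rm[2,2])),-dw/5,np.round(s,2)))
if __name__=='__main__':
    for k in range(1,len(sys.argv),4): go(*map(float,sys.argv[k:k+4]))
E
python3 d.py 413 174 222 77.8; python3 d.py 413 174 130 77.8
```

```text
t 4.42 tcp [344.5 -92.6 223. ] yaw 77.6 w 87.9 j6 -0.08 tilt 0.05| turn -0.03 shift [11.    0.42  0.04]
t 4.42 tcp [344.5 -92.6 223. ] yaw 77.6 w 87.9 j6 -0.08 tilt 0.05| turn -0.03 shift [11.    0.42  3.72]
```

Emit:
move_arm(steps=[[[1,0.04,0],0,0],[[1,0.04,0],0,0],[[1,0.04,0],0,0],[[1,0.04,0],0,0],[[1,0.04,0],0,0],[[1,0.04,0],0,0],[[1,0.04,0.3],0,0],[[1,0.04,0.3],0,0],[[1,0.04,0.4],0,0],[[1,0.04,0.4],0,0],[[1,0.02,0.4],0,0],[[0,0,0.4],0,0],[[0,0,0],0,0]])

```text
t: 5.5
ee_pos: [412.4, 173.0, 166.1]
orientation: [-2.445, -1.972, 0.004]
ft_force: [-0.8, -1.0, 0.2]
width: 87.9
grasp_force: 0.0
```

```bash
cat > w.py <<'E'
# w.py class x y z [pic]: refine position of a thing on height z with wrist cam
import sys
from h import *
cls=sys.argv[1];x,y,z=map(float,sys.argv[2:5])
d=getcam('wrist');m=M[cls.split('_')[0] if 'tray' not in cls else cls]
if len(sys.argv)>5: cv2.imwrite('pics/'+sys.argv[5],d['image'][:,:,::-1])
uv=proj(d,[x,y,z+20])[0];print('exp',uv.round())
L=cams.cut_out('wrist',cls)
for b in L:
    r=np.round(b['rect']);k=b['pixels']
    if np.hypot(*(np.array(b['rect'][:2])-uv))<60:
        p,e=fit([(d,k)],m,[x,y,np.radians(float(sys.argv[6])) if len(sys.argv)>6 else 0],z,len(m)>1);print(round(b['p'],2),r,np.round(p,1),round(e,3))
    else: print(round(b['p'],2),r)
E
python3 w.py pin_a 413 174 0 w1.png; python3 d.py 413 174 25 77.8
```

```text
exp [279. 195.]
0.84 [192.  96.  46.  38.]
0.57 [280. 201.  27.  37.] [413.7 173.2   0. ] 0.056
t 5.60 tcp [412.7 171.9 167.4] yaw 77.7 w 87.4 j6 0.58 tilt 0.10| turn -0.03 shift [ 0.08 -0.01  5.7 ]
```

View pics/w1.png

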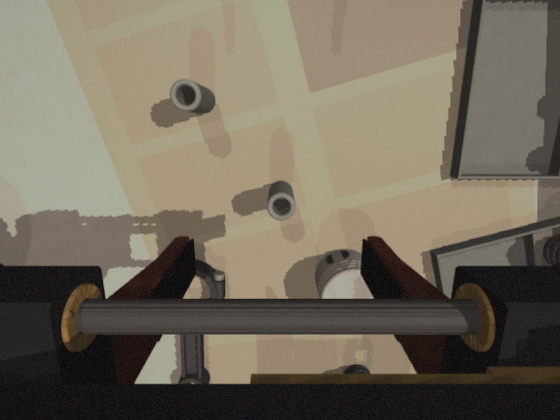

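The wrist view shows the nearer pin at (281,203) centred between the fingers, with the other pin at (190,97). I'll descend and grip it.

Emit:
move_arm(steps=[[[0.03,0,1],0,0],[[0,0,1],0,0],[[0,0,1],0,0],[[0,0,1],0,0],[[0,0,1],0,0.3],[[0,0,0.8],0,0.4],[[0,0,0],0,0.5],[[0,0,0],0,1],[[0,0,0],0,1],[[0,0,0],0,1],[[0,0,0],0,1],[[0,0,0],0,1],[[0,0,0],0,1]])

```text
t: 6.68
ee_pos: [414.0, 173.5, 23.4]
orientation: [2.447, 1.969, 0.002]
ft_force: [1.0, 0.7, 0.5]
width: 31.2
grasp_force: 0.0
```

```bash
python3 - <<'E'
import numpy as np
for n,x,y,w,pts in[('pins',672.4,215.1,-12.2,[(-26,25),(-26,-25)]),('spr',634.8,3.8,3.5,[(-26,30),(-26,-30)]),('rock',664.6,-224.9,8.4,[(-26,0)])]:
    c,s=np.cos(np.radians(w)),np.sin(np.radians(w))
    print(n,[(round(x+c*a-s*b,1),round(y+s*a+c*b,1)) for a,b in pts])
E
python3 d.py 652.3 245 125 77.8 641.7 196.2 125 77.8
```

```text
pins [(np.float64(652.3), np.float64(245.0)), (np.float64(641.7), np.float64(196.2))]
spr [(np.float64(607.0), np.float64(32.2)), (np.float64(610.7), np.float64(-27.7))]
rock [(np.float64(638.9), np.float64(-228.7))]
t 6.68 tcp [414.  173.5  23.4] yaw 77.7 w 31.2 j6 0.59 tilt 0.08| turn -0.03 shift [ 4.81  8.71 -4.06]
t 6.68 tcp [414.  173.5  23.4] yaw 77.7 w 31.2 j6 0.59 tilt 0.08| turn -0.03 shift [ 2.81  8.71 -4.06]
```

Emit:
move_arm(steps=[[[0,0,0],0,1],[[0,0,0],0,1],[[0,0,0],0,1],[[0,0,0],0,1],[[0,0,-0.5],0,1],[[0,0,-1],0,1],[[0,0,-1],0,1],[[0,0,-1],0,1],[[0.31,0.97,0],0,1],[[0.31,0.97,0],0,1],[[0.31,0.97,0],0,1],[[0.31,0.97,0],0,1],[[0.31,0.97,0],0,1],[[0.31,0.97,0],0,1],[[0.31,0.97,0],0,1],[[0.31,0.97,0],0,1],[[0.33,0.95,0],0,1],[[0,0,0],0,1],[[0,0,0],0,1]])

```text
t: 8.27
ee_pos: [641.5, 195.3, 109.3]
orientation: [-2.448, -1.969, 0.001]
ft_force: [-0.1, -0.5, -1.2]
width: 23.2
grasp_force: 30.0
```

```bash
python3 d.py 641.7 196.2 26.5 77.8; python3 - <<'E'
from h import *
o=ctrl.get_obs();print(o['grasp_force'],o['ft_force'])
d=getcam('wrist');cv2.imwrite('pics/w2.png',d['image'][:,:,::-1])
E
```

```text
t 8.27 tcp [641.5 195.3 109.3] yaw 77.6 w 23.2 j6 0.49 tilt 0.06| turn -0.04 shift [ 0.04 -0.    3.31]
29.999788105487823 [-0.12262176 -0.49830528 -1.20549565]
```

View pics/w2.png

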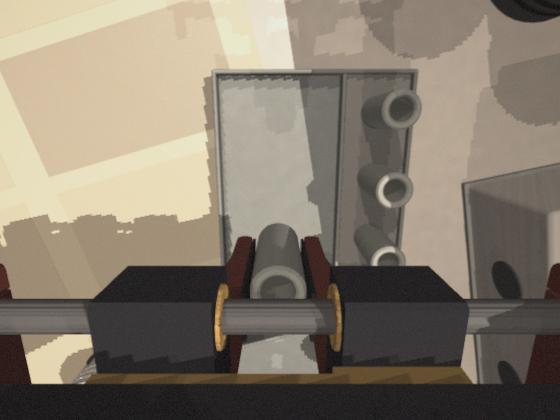

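The pin is held upright over the front bay. The bay spans columns 218–340 and the stock pins are to its right.

Emit:
move_arm(steps=[[[0,0,0.8],0,1],[[0,0,0.8],0,1],[[0,0,0.8],0,1],[[0,0,0.6],0,1],[[0,0,0.3],0,1],[[0,0,0.08],0,1],[[0,0,0],0,1],[[0,0,0],0,0.65],[[0,0,0],0,0.5],[[0,0,0],0,0.5],[[0,0,0],0,0.5],[[0,0,-0.3],0,0.5],[[0,0,-0.8],0,0.5],[[0,0,-1],0,0.5],[[0,0,-1],0,0.5],[[0,0,-1],0,0.5],[[0,0,-0.8],0,0.2],[[0,0,0],0,0.2]])

```text
t: 9.82
ee_pos: [644.2, 196.2, 153.7]
orientation: [2.445, 1.967, 0.012]
ft_force: [0.9, -0.3, -0.2]
width: 54.0
grasp_force: 0.0
```

```bash
python3 w.py pin_a 641.7 196.2 3; python3 d.py 360 275.5 150 77.8
```

```text
exp [275. 201.]
0.72 [271. 209.  27.  44.] [639.2 195.    0. ] 0.033
0.38 [303. 166. 174. 177.] [708.9 159.2   0. ] 0.952
t 9.92 tcp [641.8 195.5 149.3] yaw 77.6 w 61.9 j6 0.49 tilt 0.12| turn -0.03 shift [  0.75 -11.69  -0.03]
```

Pin 1 stands in the bay. Now the second pin.

Emit:
move_arm(steps=[[[0.06,-0.97,0],0,0.2],[[0.06,-0.97,0],0,0.2],[[0.06,-0.97,0],0,0.2],[[0.06,-0.97,0],0,0.2],[[0.06,-0.97,0],0,0.2],[[0.06,-0.97,0],0,0.2],[[0.06,-0.97,0],0,0.2],[[0.06,-0.97,0],0,0.2],[[0.06,-0.97,0],0,0.2],[[0.06,-0.97,0],0,0.2],[[0.08,-0.97,0],0,0.2],[[0.07,-0.97,0],0,0.2],[[0,0,0],0,0.2],[[0,0,0],0,0.2]])

```text
t: 11.08
ee_pos: [359.7, 275.7, 147.2]
orientation: [-2.446, -1.972, 0.004]
ft_force: [0.2, 0.6, -0.0]
width: 70.3
grasp_force: 0.0
```

```bash
python3 w.py pin_a 360 275.5 0; python3 d.py 360 275.5 22.5 77.8
```

```text
exp [279. 201.]
0.69 [281. 205.  28.  46.] [360.3 275.5   0. ] 0.03
t 11.18 tcp [361.5 275.9 147.7] yaw 77.7 w 70.3 j6 0.84 tilt 0.02| turn -0.03 shift [-0.03 -0.06  5.01]
```

Emit:
move_arm(steps=[[[-0.02,-0.03,1],0,0.3],[[0,0,1],0,0.4],[[0,0,1],0,0.4],[[0,0,1],0,0.5],[[0,0,1],0,0.5],[[0,0,0],0,0.6],[[0,0,0],0,1],[[0,0,0],0,1],[[0,0,0],0,1],[[0,0,0],0,1],[[0,0,0],0,1],[[0,0,0],0,1],[[0,0,0],0,1],[[0,0,0],0,1],[[0,0,0],0,1],[[0,0,-0.5],0,1],[[0,0,-1],0,1],[[0,0,-1],0,1],[[0,0,-1],0,1]])

```text
t: 12.77
ee_pos: [359.8, 275.3, 111.6]
orientation: [-2.447, -1.97, 0.001]
ft_force: [1.0, -0.1, -1.6]
width: 23.5
grasp_force: 30.0
```

Emit:
move_arm(steps=[[[0.11,0.97,0],0,1],[[0.11,0.97,0],0,1],[[0.11,0.97,0],0,1],[[0.11,0.97,0],0,1],[[0.11,0.97,0],0,1],[[0.11,0.97,0],0,1],[[0.11,0.97,0],0,1],[[0.11,0.97,0],0,1],[[0.11,0.97,0],0,1],[[0.11,0.97,0],0,1],[[0.09,0.98,0],0,1],[[0.09,0.99,0],0,1],[[0,0,0],0,1],[[0,0,0],0,1]])

```text
t: 13.93
ee_pos: [652.5, 244.0, 110.3]
orientation: [-2.448, -1.968, 0.0]
ft_force: [-0.6, -0.2, -0.4]
width: 23.2
grasp_force: 30.0
```

```bash
python3 d.py 652.3 245 25.5 77.8
```

```text
t 13.93 tcp [652.5 244.  110.3] yaw 77.6 w 23.2 j6 0.56 tilt 0.02| turn -0.04 shift [ 0.04 -0.01  3.39]
```

Emit:
move_arm(steps=[[[0,0,0.8],0,1],[[0,0,0.8],0,1],[[0,0,0.8],0,1],[[0,0,0.6],0,1],[[0,0,0.3],0,1],[[0,0,0.08],0,1],[[0,0,0],0,1],[[0,0,0],0,0.65],[[0,0,0],0,0.5],[[0,0,0],0,0.5],[[0,0,0],0,0.5],[[0,0,-0.3],0,0.5],[[0,0,-0.8],0,0.5],[[0,0,-1],0,0.5],[[0,0,-1],0,0.5],[[0,0,-1],0,0.5],[[0,0,-1],0,0.2],[[0,0,-1],0,0.2],[[0,0,0],0,0.2]])

```text
t: 15.52
ee_pos: [655.1, 245.5, 185.4]
orientation: [2.445, 1.967, 0.014]
ft_force: [0.8, 0.4, 1.2]
width: 60.1
grasp_force: 0.0
```

```bash
python3 - <<'E'
from h import *
d=getcam('wrist');cv2.imwrite('pics/w3.png',d['image'][:,:,::-1])
E
python3 d.py 453 -60 150 93.5
```

```text
t 15.57 tcp [654.  245.1 182.7] yaw 77.6 w 64.0 j6 0.56 tilt 0.38| turn -3.17 shift [-11.69  -8.77   1.31]
```

View pics/w3.png

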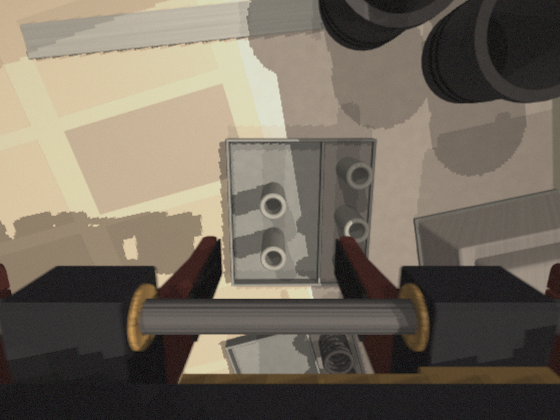

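Both pins stand in the front bay, at (273,206) and (274,257). Next is the spring near the tray.

Emit:
move_arm(steps=[[[0,0,0],-1,0.2],[[0,0,0],-1,0.2],[[0,0,0],-1,0.2],[[0,0,0],-0.17,0.2],[[-0.9,-0.68,0.1],0,0.2],[[-0.9,-0.68,0.1],0,0.2],[[-0.9,-0.68,0.1],0,0.2],[[-0.9,-0.68,0.1],0,0.2],[[-0.9,-0.68,0.1],0,0.2],[[-0.9,-0.68,0.1],0,0.2],[[-0.9,-0.67,0.1],0,0.2],[[-0.9,-0.67,0.1],0,0.2],[[-0.9,-0.67,0.1],0,0.2],[[-0.9,-0.67,0.1],0,0.2],[[-0.9,-0.67,0.1],0,0.2],[[-0.9,-0.67,0.1],0,0.2],[[-0.9,-0.67,0.1],0,0.2],[[0,0,0],0,0.2],[[0,0,0],0,0.2]])

```text
t: 17.15
ee_pos: [450.1, -61.6, 145.7]
orientation: [-2.157, -2.283, 0.001]
ft_force: [-0.4, 0.5, 0.2]
width: 70.1
grasp_force: 0.0
```

```bash
python3 w.py spring_a 453 -60 0 w4.png; python3 d.py 453 -60 15 93.5
```

```text
exp [282. 200.]
0.77 [182. 376.  32.  13.]
0.76 [285. 202.  40.  52.] [453.8 -60.    0. ] 0.283
t 17.25 tcp [451.5 -60.7 146.1] yaw 93.4 w 70.2 j6 -0.22 tilt 0.02| turn -0.02 shift [0.02 0.06 5.25]
```

View pics/w4.png

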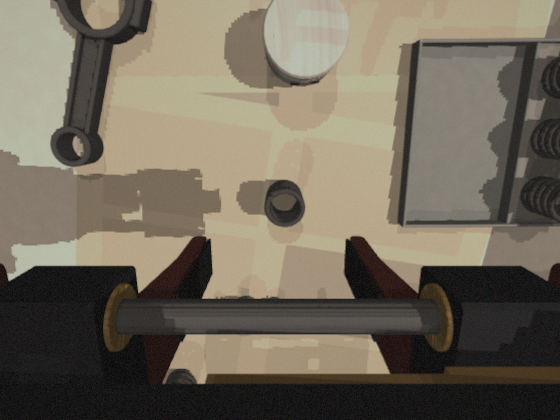

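The spring is at (285,203), between the fingers and about 1.5 mm off, which I'll correct on the way down.

Emit:
move_arm(steps=[[[0,0.08,1],0,0.3],[[0,0,1],0,0.3],[[0,0,1],0,0.3],[[0,0,1],0,0.3],[[0,0,1],0,0.3],[[0,0,0.24],0,0.5],[[0,0,0],0,1],[[0,0,0],0,1],[[0,0,0],0,1],[[0,0,0],0,1],[[0,0,0],0,1],[[0,0,0],0,1],[[0,0,0],0,1],[[0,0,0],0,1],[[0,0,0],0,1],[[0,0,-0.5],0,1],[[0,0,-1],0,1],[[0,0,-1],0,1],[[0,0,-0.5],0,1]])

```text
t: 18.83
ee_pos: [453.9, -61.0, 92.7]
orientation: [2.151, 2.286, 0.002]
ft_force: [0.8, 0.6, -0.9]
width: 33.1
grasp_force: 30.0
```

Emit:
move_arm(steps=[[[0.47,0.91,0],0,1],[[0.47,0.91,0],0,1],[[0.47,0.91,0],0,1],[[0.47,0.91,0],0,1],[[0.47,0.91,0],0,1],[[0.47,0.9,0],0,1],[[0.48,0.9,0],0,1],[[0,0,0],0,1],[[0,0,0],0,1]])

```text
t: 19.58
ee_pos: [606.9, 31.8, 90.3]
orientation: [2.151, 2.289, 0.0]
ft_force: [-1.2, -1.3, -0.4]
width: 33.3
grasp_force: 30.0
```

```bash
python3 d.py 607 32.2 18 93.5
```

```text
t 19.58 tcp [606.9  31.8  90.3] yaw 93.6 w 33.3 j6 -0.03 tilt 0.02| turn 0.01 shift [0.02 0.   2.89]
```

Emit:
move_arm(steps=[[[0,0,0.8],0,1],[[0,0,0.8],0,1],[[0,0,0.7],0,1],[[0,0,0.4],0,1],[[0,0,0.18],0,1],[[0,0,0],0,1],[[0,0,0],0,0.5],[[0,0,0],0,0.42],[[0,0,0],0,0.42],[[0,0,0],0,0.42],[[0,0,-0.3],0,0.42],[[0,0,-0.8],0,0.42],[[0,0,-1],0,0.42],[[0,0,-1],0,0.42],[[0,0,-1],0,0.2],[[0,0,-1],0,0.2]])

```text
t: 20.92
ee_pos: [606.3, 31.3, 147.4]
orientation: [2.152, 2.288, 0.0]
ft_force: [0.7, -0.3, 0.6]
width: 61.1
grasp_force: 0.0
```

Emit:
move_arm(steps=[[[-0.91,-0.84,0],0,0.2],[[-0.91,-0.84,0],0,0.2],[[-0.91,-0.84,0],0,0.2],[[-0.91,-0.84,0],0,0.2],[[-0.91,-0.84,0],0,0.2],[[-0.91,-0.84,0],0,0.2],[[-0.91,-0.84,0],0,0.2],[[-0.91,-0.84,0],0,0.2],[[-0.91,-0.84,0],0,0.2],[[-0.91,-0.84,0],0,0.2],[[-0.91,-0.84,0],0,0.2],[[-0.91,-0.84,0],0,0.2],[[-0.88,-0.82,0],0,0.2],[[0,0,0],0,0.2],[[0,0,0],0,0.2]])

```text
t: 22.17
ee_pos: [351.8, -280.8, 146.2]
orientation: [2.156, 2.284, 0.0]
ft_force: [0.9, 0.6, -0.1]
width: 70.2
grasp_force: 0.0
```

```bash
python3 w.py spring_a 353 -279 0 w5.png; python3 d.py 353 -279 15 93.5
```

```text
exp [280. 199.]
0.69 [282. 199.  45.  43.] [ 353.8 -275.3    0. ] 0.268
t 22.27 tcp [ 352.8 -279.6  146. ] yaw 93.5 w 69.8 j6 -0.76 tilt 0.03| turn -0.01 shift [0.02 0.01 5.24]
```

View pics/w5.png

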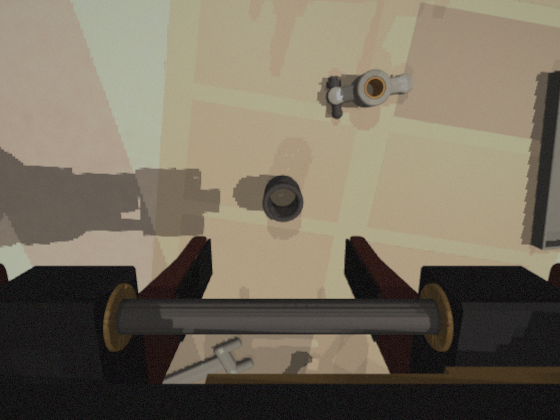

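The spring is at (283,200), centred, and the rocker is at (372,88). I'll grip the spring.

Emit:
move_arm(steps=[[[0.05,0.04,1],0,0.3],[[0,0,1],0,0.3],[[0,0,1],0,0.3],[[0,0,1],0,0.3],[[0,0,1],0,0.3],[[0,0,0.24],0,0.5],[[0,0,0],0,1],[[0,0,0],0,1],[[0,0,0],0,1],[[0,0,0],0,1],[[0,0,0],0,1],[[0,0,0],0,1],[[0,0,0],0,1],[[0,0,0],0,1],[[0,0,0],0,1],[[0,0,-0.5],0,1],[[0,0,-1],0,1],[[0,0,-1],0,1],[[0,0,-0.5],0,1]])

```text
t: 23.85
ee_pos: [354.1, -279.1, 92.2]
orientation: [2.151, 2.286, 0.0]
ft_force: [-0.4, -0.2, -0.8]
width: 33.6
grasp_force: 30.0
```

Emit:
move_arm(steps=[[[0.78,0.91,0],0,1],[[0.78,0.91,0],0,1],[[0.78,0.91,0],0,1],[[0.78,0.91,0],0,1],[[0.78,0.91,0],0,1],[[0.78,0.91,0],0,1],[[0.78,0.91,0],0,1],[[0.78,0.9,0],0,1],[[0.78,0.9,0],0,1],[[0.78,0.9,0],0,1],[[0.78,0.9,0],0,1],[[0.78,0.9,0],0,1],[[0,0,0],0,1],[[0,0,0],0,1]])

```text
t: 25.02
ee_pos: [611.0, -27.4, 90.0]
orientation: [2.15, 2.29, 0.001]
ft_force: [-0.1, -0.2, -1.8]
width: 33.6
grasp_force: 30.0
```

```bash
python3 d.py 610.7 -27.7 18 93.5;  python3 w.py spring_a 607 32.2 3
```

```text
t 25.02 tcp [611.  -27.4  90. ] yaw 93.6 w 33.6 j6 -0.13 tilt 0.04| turn 0.02 shift [-0.01 -0.01  2.88]
exp [279. 136.]
0.75 [275. 138.  56.  54.] [604.4  30.6   0. ] 0.397
0.58 [279. 255.  77.  86.]
```

Emit:
move_arm(steps=[[[0,0,0.8],0,1],[[0,0,0.8],0,1],[[0,0,0.7],0,1],[[0,0,0.4],0,1],[[0,0,0.18],0,1],[[0,0,0],0,1],[[0,0,0],0,0.5],[[0,0,0],0,0.42],[[0,0,0],0,0.42],[[0,0,0],0,0.42],[[0,0,-0.3],0,0.42],[[0,0,-0.8],0,0.42],[[0,0,-1],0,0.42],[[0,0,-1],0,0.42],[[0,0,-1],0,0.2],[[0,0,-1],0,0.2]])

```text
t: 26.45
ee_pos: [610.3, -28.3, 146.9]
orientation: [2.152, 2.288, 0.0]
ft_force: [0.3, -0.1, -0.1]
width: 61.0
grasp_force: 0.0
```

Emit:
move_arm(steps=[[[-0.71,-0.99,0],0,0.2],[[-0.71,-0.99,0],0,0.2],[[-0.71,-0.99,0],0,0.2],[[-0.71,-0.99,0],0,0.2],[[-0.71,-0.99,0],0,0.2],[[-0.71,-0.99,0],0,0.2],[[-0.71,-0.99,0],0,0.2],[[-0.7,-0.99,0],0,0.2]])

```text
t: 27.12
ee_pos: [420.3, -182.5, 145.8]
orientation: [2.152, 2.288, 0.0]
ft_force: [-0.2, -1.1, 0.1]
width: 70.1
grasp_force: 0.0
```

Emit:
move_arm(steps=[[[0,0,0],1,0.2],[[0,0,0],1,0.2],[[0,0,0],1,0.2],[[0,0,0],1,0.2],[[0,0,0],1,0.2],[[0,0,0],1,0.2],[[0,0,0],1,0.2],[[0,0,0],1,0.2],[[0,0,0],1,0.2],[[0,0,0],1,0.2],[[0,0,0],1,0.2],[[0,0,0],1,0.2],[[0,0,0],1,0.2],[[0,0,0],1,0.2],[[0,0,0],1,0.2],[[0,0,0],1,0.2],[[0,0,0],0,0.2],[[0,0,0],0,0.2]])

```text
t: 28.62
ee_pos: [421.5, -181.9, 145.6]
orientation: [3.119, 0.373, 0.001]
ft_force: [0.8, 0.2, 0.5]
width: 70.1
grasp_force: 0.0
```

```bash
python3 w.py rocker 422 -181 0 w6.png 13; python3 d.py 422 -181 5 13
```

```text
exp [277. 200.]
0.59 [278. 194.  37.  77.] [ 422.4 -180.4   12. ] 0.14
t 28.72 tcp [ 421.5 -181.9  145.4] yaw 13.6 w 70.6 j6 0.90 tilt 0.02| turn 0.13 shift [ 0.03 -0.03  5.62]
```

View pics/w6.png

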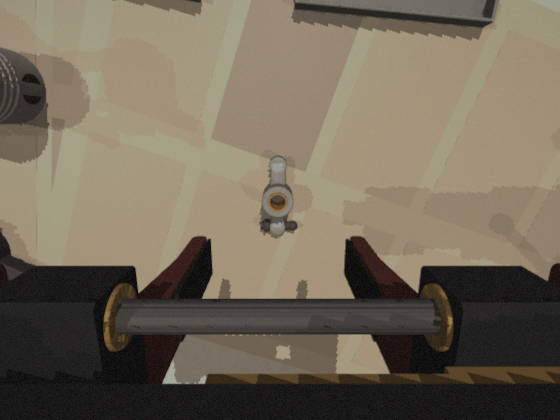

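The rocker's boss is at (278,203), centred, with its arms in line with the tool x. I'll grip the boss.

Emit:
move_arm(steps=[[[0.03,-0.04,1],0.1,0.3],[[0,0,1],0,0.3],[[0,0,1],0,0.3],[[0,0,1],0,0.3],[[0,0,1],0,0.4],[[0,0,0.4],0,0.4],[[0,0,0.18],0,0.4],[[0,0,0],0,1],[[0,0,0],0,1],[[0,0,0],0,1],[[0,0,0],0,1],[[0,0,0],0,1],[[0,0,0],0,1],[[0,0,0],0,1],[[0,0,0],0,1],[[0,0,0],0,1],[[0,0,0],0,1]])

```text
t: 30.13
ee_pos: [422.7, -181.1, 6.7]
orientation: [3.12, 0.356, 0.003]
ft_force: [-0.6, -0.8, 8.4]
width: 27.5
grasp_force: 30.0
```

Emit:
move_arm(steps=[[[0,0,0],0,1],[[0,0,-0.5],0,1],[[0,0,-1],0,1],[[0,0,-1],0,1],[[0,0,-0.5],0,1],[[0,0,0],0,1]])

```text
t: 30.63
ee_pos: [423.6, -181.5, 83.4]
orientation: [3.119, 0.355, 0.007]
ft_force: [0.4, -0.2, -1.4]
width: 27.6
grasp_force: 30.0
```

```bash
python3 d.py 638.9 -228.7 9 98.4; python3 d.py 638.9 -228.7 9 13.1;python3 - <<'E'
from h import *
o=ctrl.get_obs();print(o['grasp_force'])
d=getcam('wrist');cv2.imwrite('pics/w7.png',d['image'][:,:,::-1])
E
```

```text
t 30.63 tcp [ 423.6 -181.5   83.4] yaw 13.0 w 27.6 j6 0.91 tilt 0.31| turn -17.08 shift [-3.13  8.24  2.97]
t 30.63 tcp [ 423.6 -181.5   83.4] yaw 13.0 w 27.6 j6 0.91 tilt 0.31| turn -0.02 shift [7.96 3.79 2.97]
29.99932050704956
```

View pics/w7.png

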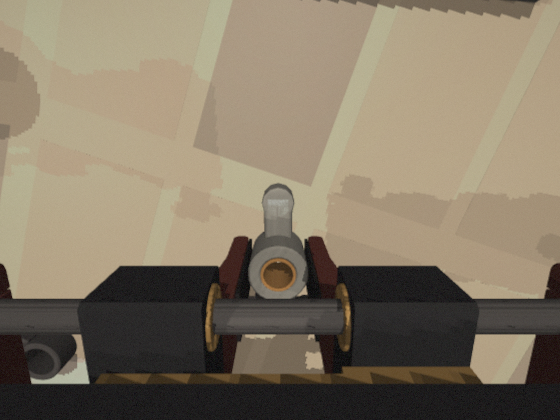

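The boss is gripped and the rocker hangs level. I'll turn it along the bay and carry it over.

Emit:
move_arm(steps=[[[0,0,0],-0.95,1],[[0,0,0],-0.95,1],[[0,0,0],-0.95,1],[[0,0,0],-0.95,1],[[0,0,0],-0.95,1],[[0,0,0],-0.95,1],[[0,0,0],-0.95,1],[[0,0,0],-0.95,1],[[0,0,0],-0.95,1],[[0,0,0],-0.95,1],[[0,0,0],-0.95,1],[[0,0,0],-0.95,1],[[0,0,0],-0.95,1],[[0,0,0],-0.95,1],[[0,0,0],-0.95,1],[[0,0,0],-0.95,1],[[0,0,0],-0.95,1],[[0,0,0],-0.95,1]])

```text
t: 32.18
ee_pos: [421.0, -180.3, 79.4]
orientation: [-2.044, -2.383, 0.001]
ft_force: [-0.2, -0.1, -1.3]
width: 27.1
grasp_force: 30.0
```

Emit:
move_arm(steps=[[[-0.35,0.92,0],0,1],[[-0.35,0.92,0],0,1],[[-0.35,0.92,0],0,1],[[-0.35,0.92,0],0,1],[[-0.35,0.92,0],0,1],[[-0.35,0.92,0],0,1],[[-0.35,0.92,0],0,1],[[-0.35,0.92,0],0,1],[[-0.34,0.92,0],0,1],[[0,0,0],0,1],[[0,0,0],0,1]])

```text
t: 33.1
ee_pos: [638.0, -227.5, 78.6]
orientation: [-2.049, -2.379, 0.001]
ft_force: [-0.3, 0.5, -1.5]
width: 27.4
grasp_force: 30.0
```

```bash
python3 d.py 638.9 -228.7 9 98.4;python3 - <<'E'
from h import *
d=getcam('wrist');cv2.imwrite('pics/w8.png',d['image'][:,:,::-1])
E
```

```text
t 33.10 tcp [ 638.  -227.5   78.6] yaw 98.5 w 27.4 j6 -0.51 tilt 0.12| turn 0.02 shift [-0.05  0.03  2.78]
```

View pics/w8.png

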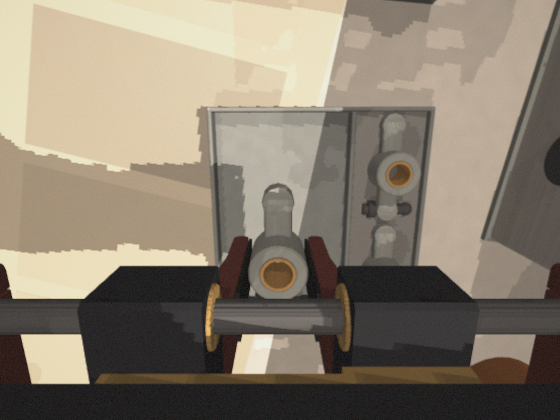

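The rocker is centred over the bay, along the tray's y. I'll lower it slowly and check contact.

Emit:
move_arm(steps=[[[0,0,0.8],0,1],[[0,0,0.8],0,1],[[0,0,0.7],0,1],[[0,0,0.4],0,1],[[0,0,0.1],0,1],[[0,0,0],0,1],[[0,0,0],0,1]])

```text
t: 33.73
ee_pos: [638.1, -227.8, 11.0]
orientation: [2.051, 2.38, 0.0]
ft_force: [0.1, 0.3, -1.3]
width: 27.5
grasp_force: 30.0
```

Emit:
move_arm(steps=[[[0,0,0.04],0,1],[[0,0,0],0,1]])

```text
t: 33.9
ee_pos: [638.7, -228.0, 10.4]
orientation: [2.05, 2.379, 0.001]
ft_force: [0.1, 0.1, -1.7]
width: 27.4
grasp_force: 30.0
```

Emit:
move_arm(steps=[[[0,0,0.04],0,1],[[0,0,0],0,1]])

```text
t: 34.07
ee_pos: [638.4, -227.8, 8.9]
orientation: [2.05, 2.38, 0.0]
ft_force: [-0.4, 0.5, -1.3]
width: 27.2
grasp_force: 30.0
```

Emit:
move_arm(steps=[[[0,0,0],0,0.65],[[0,0,0],0,0.5],[[0,0,0],0,0.5],[[0,0,0],0,0.5],[[0,0,-0.3],0,0.5],[[0,0,-0.7],0,0.5],[[0,0,-1],0,0.5],[[0,0,-1],0,0.5],[[0,0,-1],0,0.5],[[0,0,-1],0,0.3],[[0,0,-1],0,0.2],[[-0.8,-0.8,-0.5],0,0.2],[[-1,-1,0],0,0.2],[[-1,-1,0],0,0.2],[[-1,-1,0],0,0.2],[[-1,-1,0],0,0.2],[[0,0,0],0,0.2],[[0,0,0],0,0.2]])

```text
t: 35.57
ee_pos: [536.3, -365.7, 171.8]
orientation: [2.054, 2.376, 0.0]
ft_force: [0.7, 0.1, 0.1]
width: 70.6
grasp_force: 0.0
```

```bash
python3 - <<'E'
from h import *
a=getcam('top')['image'][95:310,130:430];b=getcam('scene')['image'][130:420,90:470]
cv2.imwrite('pics/f1.png',cv2.resize(a,(800,573),interpolation=cv2.INTER_CUBIC)[:,:,::-1])
cv2.imwrite('pics/f2.png',cv2.resize(b,(780,595),interpolation=cv2.INTER_CUBIC)[:,:,::-1])
print(ctrl.get_obs()['t'])
E
```

```text
35.6667
```

View pics/f1.png

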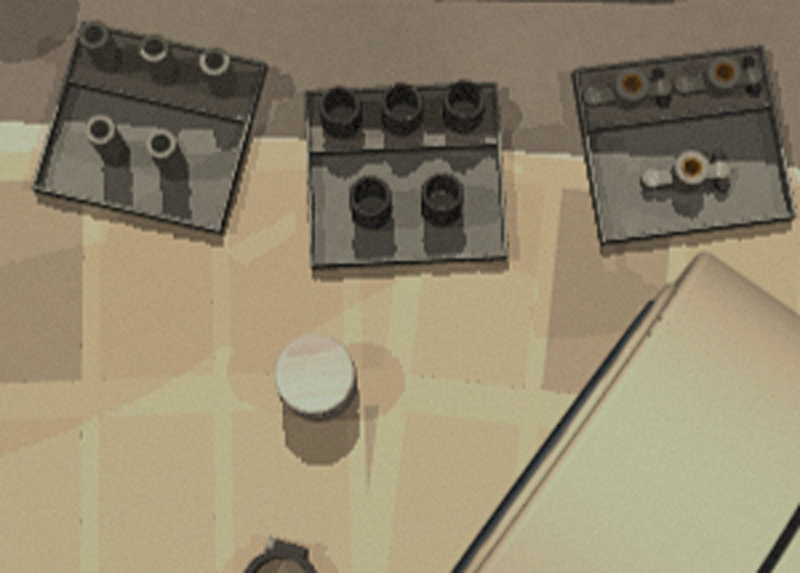

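View pics/f2.png

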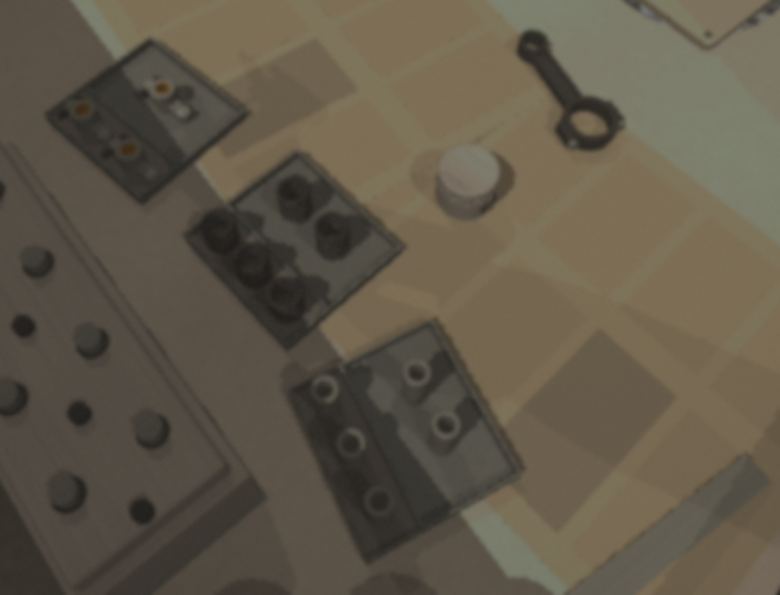

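All five parts are in their front bays: pins upright at (101,130) and (162,145), springs upright at (371,200) and (442,198), rocker flat at (691,168). The piston has not moved, and the gripper is clear of everything.

```bash
python3 -c "
from workcell import ctrl
print(ctrl.close_job())"
```

```text
the job is handed in; nothing more can be done
None
```

The job is handed in: both pins and both springs stand on end in the front bays of their trays, the rocker arm lies flat in its own, and the piston was not moved; it took about 36 s of the 131 s allowed.

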